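Seat the probe cover on the programming fixture and hold it down

TASK

On the programming fixture, swing the small hold-down lever up and back out of the way, then fetch the grey probe cover by its black grip and work it over the dowel pin in the middle of the fixture until it drops on, lying flat and square with the fixture (either way round). Press it fully down against the sprung contact bed and finish like that: do not let go, the program ends with the gripper still on the cover's grip and holding it pressed fully down. Leave the other things on the bench where they are.

Things in the scene. Friction and masses are not known exactly. Their poses are not given: they have to be found in the camera images.
- fixture: Fixed fixture: aluminium base 212 x 140 x 12 mm (x -86 to +126 mm), a grey tray (124 x 104 mm, rim 37 mm above the bench), in it a green level contact bed (96 x 76 mm) with a steel dowel pin through its middle. Origin: on the bench directly below the pin; z up, x towards the lever's forked post (84 mm high, 34 mm wide, at x = 100 mm, on the side away from the robot), y left.
- pin_top (a point): Top centre of the fixed upright steel dowel pin: diameter 12 mm, with a 2.5 mm chamfer to 7 mm at its top, 58 mm above the bench, 13 mm above the contact bed at rest. A seated cover hides it.
- contact_bed (a joint): Travel of the sprung contact bed in m: 0 at rest (its top is 45 mm above the bench), 0.006 at its lower stop, positive down. The spring needs about 6 N to start and 14 N at the stop, so the cover's weight (under 4 N) does not move it.
- lever (a joint): Hold-down lever, rad: 0 level over the tray (pointing to the fixture's -x, blocking the cover), growing as it swings up and away, 1.57 upright, 1.8 its stop; starts at 0 to 0.3. Stiff hinge (about 1 N at the cross-bar), stays where left. Pivot axis parallel to the fixture's y at x = 100, z = 70 mm in the fixture's frame.
- lever_bar (a point): Centre of the black round cross-bar at the lever's free end: 26 mm long along the fixture's y, diameter 16 mm, 75 mm from the pivot; it is carried by a steel arm 10 mm square. Its flat ends can be pinched from above.
- cover: Loose probe cover, 0.3 kg: grey block 90 (x) x 70 (y) x 28 mm high, on top a black grip bar 44 (x) x 22 (y) mm, from 28 to 66 mm above the underside. Mid-underside a blind bore, diameter 14 mm, 22 mm deep, 1.5 mm chamfer. Origin: centre of the underside (mouth of the bore), z up. Starts on the bench on its underside, left or right of the fixture, yaw within 0.6 rad.
- spare_unit: Bystander: loose grey finned housing with a black connector, about 110 x 78 x 33 mm, on the other side of the fixture from the cover; origin centre of its underside.
- board_a: Bystander: small loose green circuit board 62 x 50 mm, 14 mm high with its parts, beyond the left place; origin under its centre.
- board_b: Bystander: the same kind of board, beyond the right place.
- driver: Bystander: screwdriver lying on the bench, 190 mm long along its x, to the right.
- flask: Bystander: white closed flask, diameter 52 mm, 110 mm high, behind the fixture.
- reel: Bystander: grey reel, diameter 60 mm, 42 mm high, behind the fixture.
- mug: Bystander: white mug, diameter 76 mm, 90 mm high, far left.
Mind the look-alikes: they are no part of the job. What is shaped like the cover but pink or yellow is not meant.

How it is judged:
By the outcome, as a careful person would: the job done as asked, in the order asked, and still so for the second after the job is handed in, while the arm keeps its last pose, push and grip.
It also fails if it takes over 64 s, if anything falls off the work surface, if the arm or the gripper's body presses on something with over 40 N, if the wrist force passes 120 N, or if a joint passes its speed limit or range.

ROBOT

A 6-joint arm with a two-finger parallel gripper is mounted at the origin on the work surface. World frame = base frame: x ahead of the robot, y to its left, z up, the work surface at z = 0. Lengths are in m, angles in rad, forces in N, time in s.
With the tool pointing down it reaches from about 0.35 to 0.775 m from the base axis. Payload 7.3 kg.
Tool frame: the origin (TCP) lies between the finger pads; the fingertips stand robot.tcp_to_tips ahead of it and the grasp point (between the pads) lies 2 mm behind it (robot.tcp_to_tips is the distance from the TCP to the fingertips, in m); y points along the fingers, x is the direction in which the jaws open and shut, and the axes are right-handed (so a half turn about y gives the same grasp; the last joint's range is limited). The gripper opens to 92 mm and grips with 3 to 60 N. Pads are 19 mm wide; open, the fingers measure 130 mm over their backs; the gripper's body (75 mm by 190 mm) begins 47 mm behind the grasp point.
Start: joints at [-1.447, 0.342, 1.524, -0, 1.275, -0.146], TCP at [0.14, -0.506, 0.244] pointing down, gripper open.
Joint ranges: [-2.53, 2.53], [-0.77, 2.02], [0.04, 2.7], [-1, 4.14], [0.28, 2.66], [-3.11, 3.11]. Speed limits (rad/s): [2.57, 2.57, 3.14, 3.14, 3.14, 3.14].

INTERFACE

Orientations are given as [roll, pitch, yaw] about the fixed x, y, z axes, in that order (R = Rz(yaw) Ry(pitch) Rx(roll)).
In Python, from cell import status, read_camera, get_calibration, robot gives the robot as it stands.
- The arm moves only by the shell command python3 -m creep 'ROWS' [FORCE]. ROWS is JSON, a list of rows, each an object of numbers: "dx", "dy", "dz": the shift along the tool's x, y, z in m; "rx", "ry", "rz": the turn, a rotation vector about the tool's x, y, z in rad; "gripper": the opening, from 0 (shut) to 1 (fully open). A call has 1 to 20 rows; each row is the pose to reach, as a shift and turn from the pose commanded when the call began, along the tool's axes at that moment; what a row does not reach only later rows make up. A row lasts 1/8 s, in which the tool goes at most 62.5 mm and 10.7 degrees, less where a joint would pass 70% of its speed; a pose out of reach is approached as far as the arm can. A call with a gripper value outside its range is refused whole. The fingers move at their own pace and stop on an object; FORCE is the grip in N (left out, the last holds). Time passes only in rows, so rows that repeat a pose let the fingers close. It gives the time, the measured TCP pose, the force and the opening at its end, in the units of the state.
- status.observe(): the state, without advancing time (a new reading comes with each control period).
- read_camera(name): name is "scene" or "top"; returns (picture, depth): 480x640x3 uint8, red, green, blue; 480x640 float32, m along the optical axis (not along the pixel's ray), 0 where there is no reading.
- get_calibration(name): a dict with "fx", "fy", "cx", "cy" (pixels), "D" ([k1, k2, p1, p2, k3] as OpenCV has them; the pictures are not rectified), "xyz" and "rotation" of the camera in the world. Camera axes: x right, y down, z forward; pixel columns grow to the right and rows downward; lengths in m; the calibration is good to about 2 mm. A picture is of the moment at which its call begins. get_calibration takes no time and is no camera call.
- robot.hand_in(): hands the job in, once; it reports no verdict.
The state is a dict: "time": time; "qpos": joint angles; "qvel": joint speeds; "joint_efforts": joint torques, N m; "tool_pos": TCP position; "tool_rot": TCP orientation; "contact_force": force on the tool from outside, world axes, zero at the start; "torque": the same for the moment, N m; "opening": finger opening in m.
Only numpy, scipy, OpenCV 4.12 (cv2) and the standard library are available. Lean on these libraries where they do the work, as an engineer would, in place of code of your own. Each camera call takes 0.05 s, during which the arm holds its last target.

## Working session

There is one attempt and no reset: what is moved stays moved. The work goes in short steps, Python scripts to look and compute and a shell command to move; the robot and the scene stay as the last step left them, time stands still between calls to the robot, and variables do not carry over. Pictures are saved under pics/ and viewed, and the job is handed in when it is done.

```bash
ls; mkdir -p pics; python3 - <<'E'
from cell import status, read_camera, get_calibration, robot
import cv2,numpy as np
s=status.observe();print(s);print(robot.tcp_to_tips)
for n in("scene","top"):
    p,d=read_camera(n);cv2.imwrite(f"pics/{n}0.png",p[:,:,::-1]);np.savez(f"{n}0.npz",p=p,d=d)
    print(get_calibration(n))
E
```

```text
pics
{'time': 0.0, 'qpos': array([-1.44701503e+00,  3.42729244e-01,  1.52499054e+00, -1.12540892e-05,
        1.27537330e+00, -1.45988491e-01]), 'qvel': array([ 0.00113101, -0.000764  ,  0.00077313,  0.00167559,  0.00089363,
       -0.00140264]), 'joint_efforts': array([ 4.07984935e-04, -4.31239879e+01, -2.44221836e+01,  7.17899948e-02,
        5.61776175e-02, -1.31488609e-04]), 'tool_pos': array([ 0.13989641, -0.50564178,  0.24305079]), 'tool_rot': array([-1.57058871e+00,  1.48603834e-03, -1.30102310e+00]), 'contact_force': array([-0.13673617,  0.12191142, -0.25305427]), 'torque': array([ 0.01474277, -0.05398522,  0.0152748 ]), 'opening': 0.09177379079431995}
0.017
{'fx': 461.49332094451813, 'fy': 461.49332094451813, 'cx': 321.02312854547995, 'cy': 237.18198498345953, 'D': array([-0.01401617,  0.        ,  0.        ,  0.        ,  0.        ]), 'xyz': array([ 1.22816907, -0.40198998,  0.73182424]), 'rotation': array([-2.20355006, -0.00344643,  1.03525572])}
{'fx': 586.6121157677863, 'fy': 586.6121157677863, 'cx': 312.00889360135193, 'cy': 234.9368416094201, 'D': array([-0.13488374,  0.        ,  0.        ,  0.        ,  0.        ]), 'xyz': array([0.24036307, 0.03112481, 1.50699355]), 'rotation': array([-2.97444976,  0.01338395, -1.57281635])}
```

View pics/scene0.png

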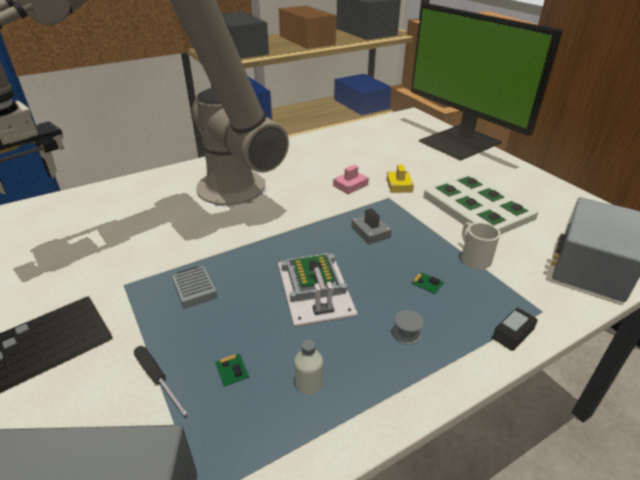

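View pics/top0.png

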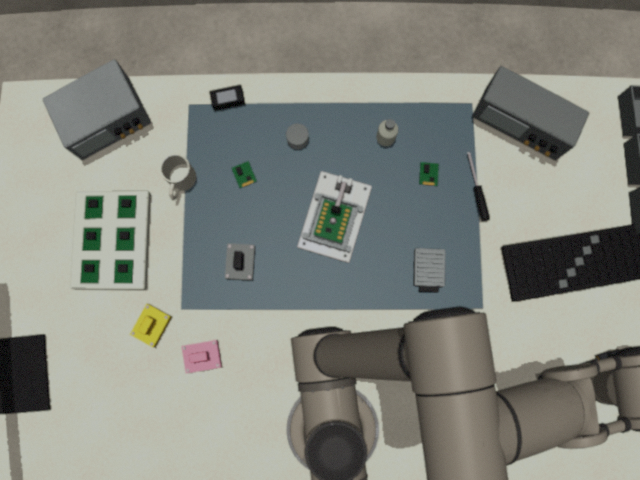

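```bash
cat > h.py <<'E'
import numpy as np,cv2
from scipy.spatial.transform import Rotation as R
from cell import status, read_camera, get_calibration, robot
def cam(n):
    c=get_calibration(n);K=np.array([[c['fx'],0,c['cx']],[0,c['fy'],c['cy']],[0,0,1]])
    return K,np.array(c['D']),np.array(c['xyz']),R.from_euler('xyz',c['rotation']).as_matrix()
def pz(n,uv,z):
    K,D,t,Rm=cam(n);q=cv2.undistortPoints(np.array(uv,float).reshape(-1,1,2),K,D).reshape(-1,2)
    r=np.c_[q,np.ones(len(q))]@Rm.T
    return t+r*((z-t[2])/r[:,2])[:,None]
def cloud(n,d):
    K,D,t,Rm=cam(n);v,u=np.mgrid[:480,:640];uv=np.stack([u,v],-1).reshape(-1,1,2).astype(float)
    q=cv2.undistortPoints(uv,K,D).reshape(-1,2);P=np.c_[q,np.ones(len(q))]*d.reshape(-1,1)
    return (P@Rm.T+t).reshape(480,640,3)
def proj(n,X):
    K,D,t,Rm=cam(n);return cv2.projectPoints((np.atleast_2d(X)-t)@Rm,np.zeros(3),np.zeros(3),K,D)[0].reshape(-1,2)
def crop(p,x0,y0,x1,y1,s,f):
    cv2.imwrite(f,cv2.resize(p[y0:y1,x0:x1,::-1],None,fx=s,fy=s,interpolation=cv2.INTER_CUBIC))
def snap(n):
    p,d=read_camera(n);return p,d
E
python3 - <<'E'
from h import *
p=np.load('top0.npz')['p'];crop(p,285,160,385,270,5,'pics/t_fix.png');crop(p,210,230,270,290,8,'pics/t_cov.png')
p=np.load('scene0.npz')['p'];crop(p,270,200,410,330,5,'pics/s_fix.png')
E
```

```text
(no output)
```

View pics/t_fix.png

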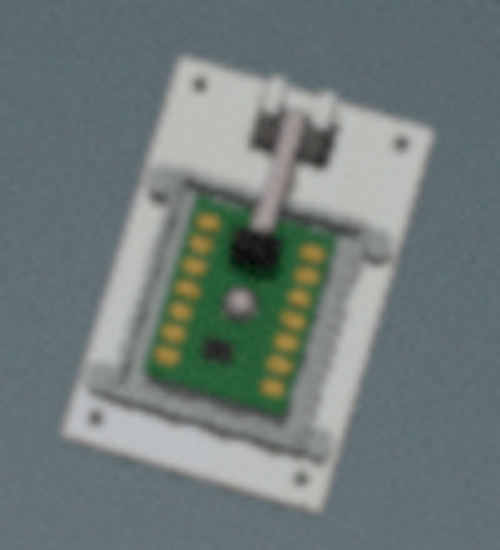

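View pics/t_cov.png

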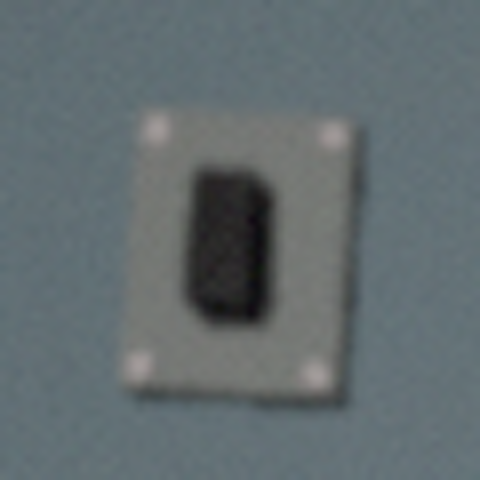

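View pics/s_fix.png

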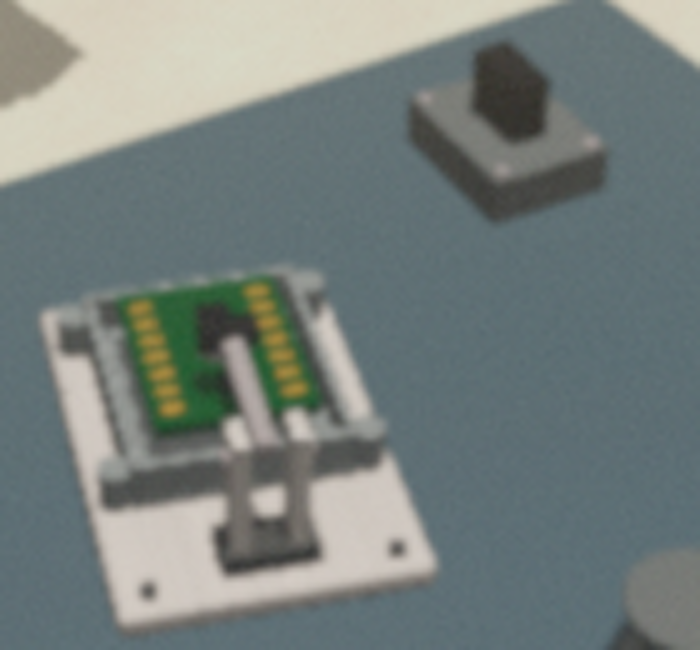

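```bash
python3 - <<'E'
from h import *
f=lambda a,x0,y0,s:(np.array(a,float)+.5)/s-.5+[x0,y0]
def rect(P,Q,name):
    P=P[:,:2];Q=np.array(Q)
    c,q=P.mean(0),Q.mean(0);H=(Q-q).T@(P-c);a=np.arctan2(H[0,1]-H[1,0],H[0,0]+H[1,1])
    M=np.array([[np.cos(a),-np.sin(a)],[np.sin(a),np.cos(a)]]);t=c-M@q
    print(name,'yaw',a,'origin',t,'res mm',((P-(Q@M.T+t))*1000).round(1).tolist());return a,t
fx=pz('top',f([(182,55),(434,130),(322,512),(63,435)],285,160,5),.012)
a,t=rect(fx,[(.126,.07),(.126,-.07),(-.086,-.07),(-.086,.07)],'fixture')
print('pin top',pz('top',f([(240,303)],285,160,5),.058))
cl=cloud('top',np.load('top0.npz')['d']);cs=cloud('scene',np.load('scene0.npz')['d'])
for u,v in [(333,220),(335,209),(336,210),(335,211),(341,190),(238,261),(246,252),(200,210),(330,230)]: print(u,v,cl[v,u].round(4))
for z in(.07,.08,.09):print('bar',z,pz('top',f([(255,247)],285,160,5),z))
c=pz('top',f([(137,110),(352,116),(342,397),(122,388)],210,230,8),.028)
rect(c,[(.045,.035),(.045,-.035),(-.045,-.035),(-.045,.035)],'cover')
g=pz('top',f([(197,170),(250,172),(245,305),(190,300)],210,230,8),.066);print(g.round(4),g.mean(0))
# scene cam point clouds
m=(cs[...,2]>.05)&(cs[...,2]<.12)&(abs(cs[...,0]-c[:,0].mean())<.08)&(abs(cs[...,1]-c[:,1].mean())<.08)
print('scene grip',m.sum(),np.median(cs[m],0),cs[m].min(0),cs[m].max(0))
m=(cl[...,2]>.05)&(cl[...,2]<.12)&(abs(cl[...,0]-c[:,0].mean())<.08)&(abs(cl[...,1]-c[:,1].mean())<.08)
print('top grip',m.sum(),np.median(cl[m],0),cl[m].min(0),cl[m].max(0))
# lever points in fixture frame
Mi=np.array([[np.cos(a),np.sin(a)],[-np.sin(a),np.cos(a)]])
for n,C in(('top',cl),('scene',cs)):
    X=(C[...,:2]-t)@Mi.T;m=(C[...,2]>.06)&(C[...,2]<.15)&(abs(X[...,1])<.03)&(X[...,0]<.13)&(X[...,0]>-.05)
    o=np.c_[X[m],C[m][:,2]];print(n,(o[o[:,0].argsort()]*1000).round(0).tolist())
E
```

```text
fixture yaw -0.29793623328373214 origin [ 0.52391522 -0.00268422] res mm [[-0.3, -0.7], [-0.5, 1.1], [0.7, 0.2], [0.1, -0.6]]
pin top [[ 0.52226372 -0.00184844  0.058     ]]
333 220 [ 0.5222 -0.0028  0.061 ]
335 209 [ 0.5458 -0.0075  0.0823]
336 210 [ 0.5434 -0.01    0.0819]
335 211 [ 0.5419 -0.0076  0.077 ]
341 190 [ 0.5951 -0.023   0.0788]
238 261 [0.4181 0.2332 0.0708]
246 252 [0.4466 0.2191 0.0273]
200 210 [0.562  0.3461 0.0041]
330 230 [0.4998 0.0046 0.0438]
bar 0.07 [[ 0.54845309 -0.00931775  0.07      ]]
bar 0.08 [[ 0.5463091  -0.00903631  0.08      ]]
bar 0.09 [[ 0.54416511 -0.00875487  0.09      ]]
cover yaw -0.03094208862041569 origin [0.42318684 0.23580459] res mm [[-0.1, -0.2], [-0.2, 0.5], [-0.2, -0.3], [0.5, -0.0]]
[[0.4443 0.2438 0.066 ]
 [0.4436 0.2272 0.066 ]
 [0.402  0.2281 0.066 ]
 [0.4036 0.2453 0.066 ]] [0.42335966 0.23611373 0.066     ]
scene grip 146 [0.4289999  0.23028762 0.06352003] [0.40112409 0.22308791 0.05013838] [0.44672431 0.2486672  0.0689246 ]
top grip 168 [0.42172327 0.23394102 0.06628152] [0.40165269 0.22347353 0.05138135] [0.44397403 0.24688683 0.0
[... 11217 characters left out ...]
0, -16.0, 83.0], [108.0, 12.0, 77.0], [108.0, -9.0, 68.0], [108.0, -14.0, 68.0], [108.0, 16.0, 68.0], [108.0, 14.0, 65.0], [108.0, -14.0, 71.0], [108.0, 16.0, 82.0], [108.0, 10.0, 64.0], [108.0, 12.0, 72.0], [108.0, 10.0, 83.0], [108.0, 14.0, 74.0], [108.0, -12.0, 68.0], [108.0, 12.0, 60.0], [108.0, 14.0, 69.0], [108.0, -16.0, 64.0], [108.0, -16.0, 75.0], [108.0, -12.0, 85.0], [108.0, -16.0, 70.0], [108.0, 10.0, 75.0], [108.0, 14.0, 80.0], [108.0, -14.0, 66.0], [109.0, 16.0, 74.0], [109.0, -14.0, 83.0], [109.0, 16.0, 71.0], [109.0, -16.0, 73.0], [109.0, 16.0, 63.0], [109.0, 14.0, 72.0], [109.0, -10.0, 63.0], [109.0, 12.0, 64.0], [110.0, -10.0, 61.0], [110.0, -12.0, 76.0], [110.0, 9.0, 74.0]]
```

```bash
cat >> h.py <<'E'
def goal(xyz,yaw=None,Rt=None):
    s=status.observe();A=R.from_euler('xyz',s['tool_rot']);T=Rt if Rt is not None else R.from_euler('xyz',[-np.pi/2,0,yaw])
    d=A.inv().apply(np.array(xyz)-s['tool_pos']);r=(A.inv()*T).as_rotvec()
    print('t',round(s['time'],2),'d',d.round(4),'r',r.round(3));return d,r
FO=np.array([.5225,-.002]);FY=-.298
def fw(x,y,z):
    return np.array([FO[0]+np.cos(FY)*x-np.sin(FY)*y,FO[1]+np.sin(FY)*x+np.cos(FY)*y,z])
LY=FY-np.pi/2
E
python3 - <<'E'
from h import *
goal(fw(.025,0,.15),LY)
E
```

```text
t 0.1 d [-0.3699  0.0937  0.524 ] r [ 0.     0.568 -0.001]
```

```bash
python3 -m creep '[{"dx":-0.37,"dz":0.524,"ry":0.568,"gripper":0.55},{"dx":-0.37,"dz":0.524,"ry":0.568,"gripper":0.55},{"dx":-0.37,"dz":0.524,"ry":0.568,"gripper":0.55},{"dx":-0.37,"dz":0.524,"ry":0.568,"gripper":0.55},{"dx":-0.37,"dz":0.524,"ry":0.568,"gripper":0.55},{"dx":-0.37,"dz":0.524,"ry":0.568,"gripper":0.55},{"dx":-0.37,"dz":0.524,"ry":0.568,"gripper":0.55},{"dx":-0.37,"dz":0.524,"ry":0.568,"gripper":0.55},{"dx":-0.37,"dz":0.524,"ry":0.568,"gripper":0.55},{"dx":-0.37,"dz":0.524,"ry":0.568,"gripper":0.55},{"dx":-0.37,"dz":0.524,"ry":0.568,"gripper":0.55},{"dx":-0.37,"dz":0.524,"ry":0.568,"gripper":0.55},{"dx":-0.37,"dy":0.05,"dz":0.524,"ry":0.568,"gripper":0.55},{"dx":-0.37,"dy":0.094,"dz":0.524,"ry":0.568,"gripper":0.55},{"dx":-0.37,"dy":0.094,"dz":0.524,"ry":0.568,"gripper":0.55}]' 10
python3 - <<'E'
from h import *
print(status.observe()['tool_pos'],status.observe()['opening'])
goal(fw(.025,0,.076),LY)
p,d=snap('top');crop(p,285,160,385,270,5,'pics/t1.png')
p,d=snap('scene');crop(p,250,160,410,320,4,'pics/s1.png')
E
```

```text
[ 0.13991856 -0.50568227  0.24313531] 0.09142858781982083
t 0.1 d [-0.3698  0.1677  0.524 ] r [ 0.     0.568 -0.001]invalid input at $[0]: expected keys dx, dy, dz, rx, ry, rz, gripper
```

View pics/s1.png

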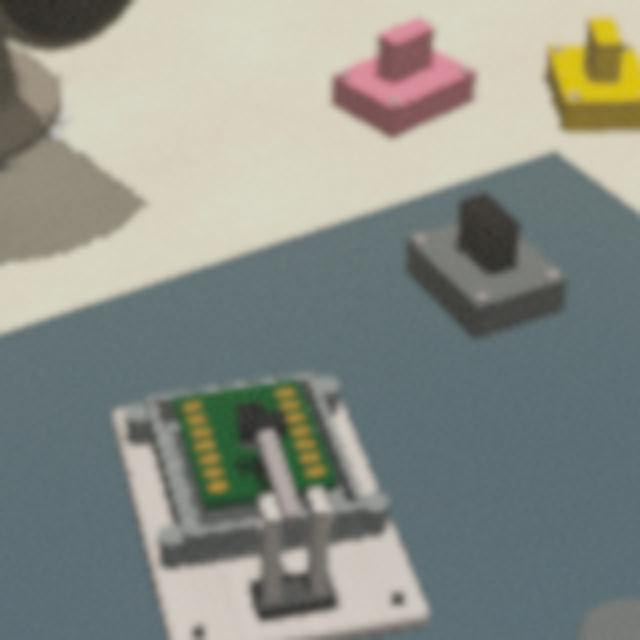

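All keys are required in each row.

```bash
python3 -m creep '[{"dx":-0.37,"dy":0,"dz":0.524,"rx":0,"ry":0.568,"rz":0,"gripper":0.55},{"dx":-0.37,"dy":0,"dz":0.524,"rx":0,"ry":0.568,"rz":0,"gripper":0.55},{"dx":-0.37,"dy":0,"dz":0.524,"rx":0,"ry":0.568,"rz":0,"gripper":0.55},{"dx":-0.37,"dy":0,"dz":0.524,"rx":0,"ry":0.568,"rz":0,"gripper":0.55},{"dx":-0.37,"dy":0,"dz":0.524,"rx":0,"ry":0.568,"rz":0,"gripper":0.55},{"dx":-0.37,"dy":0,"dz":0.524,"rx":0,"ry":0.568,"rz":0,"gripper":0.55},{"dx":-0.37,"dy":0,"dz":0.524,"rx":0,"ry":0.568,"rz":0,"gripper":0.55},{"dx":-0.37,"dy":0,"dz":0.524,"rx":0,"ry":0.568,"rz":0,"gripper":0.55},{"dx":-0.37,"dy":0,"dz":0.524,"rx":0,"ry":0.568,"rz":0,"gripper":0.55},{"dx":-0.37,"dy":0,"dz":0.524,"rx":0,"ry":0.568,"rz":0,"gripper":0.55},{"dx":-0.37,"dy":0,"dz":0.524,"rx":0,"ry":0.568,"rz":0,"gripper":0.55},{"dx":-0.37,"dy":0,"dz":0.524,"rx":0,"ry":0.568,"rz":0,"gripper":0.55},{"dx":-0.37,"dy":0.05,"dz":0.524,"rx":0,"ry":0.568,"rz":0,"gripper":0.55},{"dx":-0.37,"dy":0.094,"dz":0.524,"rx":0,"ry":0.568,"rz":0,"gripper":0.55},{"dx":-0.37,"dy":0.094,"dz":0.524,"rx":0,"ry":0.568,"rz":0,"gripper":0.55}]' 10
python3 - <<'E'
from h import *
print(status.observe()['tool_pos'],status.observe()['opening'])
goal(fw(.025,0,.076),LY)
p,d=snap('top');crop(p,285,160,385,270,5,'pics/t1.png')
p,d=snap('scene');crop(p,250,160,410,320,4,'pics/s1.png')
E
```

```text
time: 2.08
tool_pos: [0.5437, -0.0105, 0.1471]
tool_rot: [-1.578, -0.001, -1.87]
contact_force: [-0.2, -0.4, 0.1]
opening: 0.0504
[ 0.54368488 -0.01046259  0.14706097] 0.050448974250577885
t 2.08 d [-0.002   0.071   0.0028] r [ 0.007 -0.001  0.001]
```

View pics/s1.png

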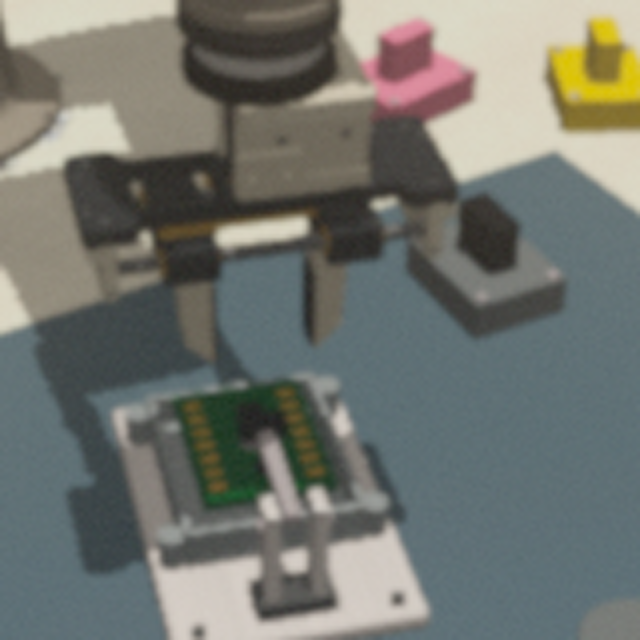

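```bash
python3 -m creep '[{"dx":-0.001,"dy":0.04,"dz":0.001,"rx":0,"ry":0,"rz":0,"gripper":0.55},{"dx":-0.001,"dy":0.071,"dz":0.002,"rx":0,"ry":0,"rz":0,"gripper":0.55},{"dx":-0.001,"dy":0.071,"dz":0.002,"rx":0,"ry":0,"rz":0,"gripper":0.55},{"dx":-0.001,"dy":0.071,"dz":0.002,"rx":0,"ry":0,"rz":0,"gripper":0.55}]' 10
python3 - <<'E'
from h import *
goal(fw(.025,0,.076),LY);print(status.observe()['contact_force'])
p,d=snap('scene');crop(p,250,160,410,320,4,'pics/s2.png')
E
```

```text
time: 2.68
tool_pos: [0.5501, -0.0098, 0.0811]
tool_rot: [-1.567, 0.0, -1.869]
contact_force: [0.3, 0.2, 0.7]
opening: 0.0507
t 2.67 d [ 0.0006  0.0051 -0.0037] r [-0.004 -0.    -0.   ]
[0.34035046 0.16969558 0.68494695]
```

View pics/s2.png

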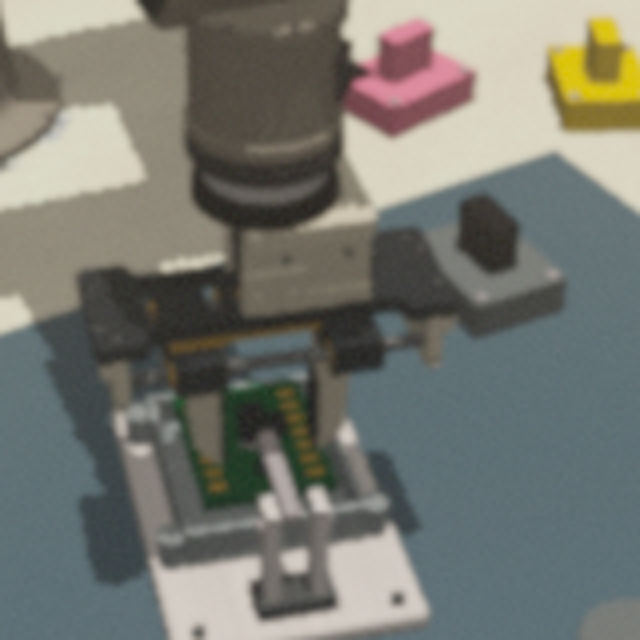

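```bash
python3 -m creep '[{"dx":0,"dy":0.002,"dz":-0.002,"rx":0,"ry":0,"rz":0,"gripper":0.55},{"dx":0,"dy":0.002,"dz":-0.002,"rx":0,"ry":0,"rz":0,"gripper":0.4},{"dx":0,"dy":0.002,"dz":-0.002,"rx":0,"ry":0,"rz":0,"gripper":0.2},{"dx":0,"dy":0.002,"dz":-0.002,"rx":0,"ry":0,"rz":0,"gripper":0.2},{"dx":0,"dy":0.002,"dz":-0.002,"rx":0,"ry":0,"rz":0,"gripper":0.2},{"dx":0,"dy":0.002,"dz":-0.002,"rx":0,"ry":0,"rz":0,"gripper":0.2}]' 10
python3 - <<'E'
from h import *
goal(fw(.025,0,.076),LY);s=status.observe();print(s['contact_force'],s['tool_pos'])
p,d=snap('scene');crop(p,250,160,410,320,4,'pics/s3.png')
p,d=snap('top');crop(p,285,160,385,270,5,'pics/t3.png')
E
```

```text
time: 3.48
tool_pos: [0.5463, -0.0099, 0.0767]
tool_rot: [-1.571, -0.002, -1.869]
contact_force: [-1.6, -4.8, 1.4]
opening: 0.0261
t 3.48 d [-0.0005  0.0007 -0.0001] r [0.    0.    0.002]
[-1.56381559 -4.82709193  1.3519125 ] [ 0.54633931 -0.0098507   0.07667298]
```

View pics/s3.png

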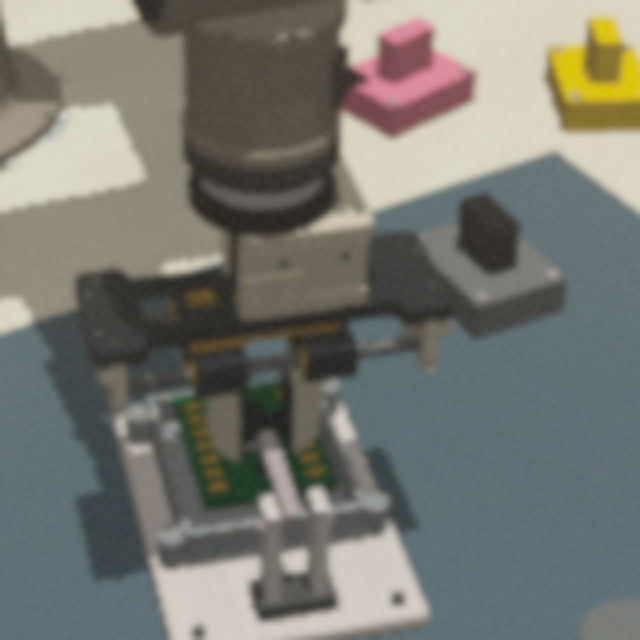

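```bash
python3 -m creep '[{"dx":0.001,"dy":-0.008,"dz":0.001,"rx":0,"ry":0,"rz":0,"gripper":0.2},{"dx":0.001,"dy":-0.0155,"dz":0.0025,"rx":0,"ry":0,"rz":0,"gripper":0.2},{"dx":0.001,"dy":-0.023,"dz":0.005,"rx":0,"ry":0,"rz":0,"gripper":0.2},{"dx":0.001,"dy":-0.0305,"dz":0.0085,"rx":0,"ry":0,"rz":0,"gripper":0.2},{"dx":0.001,"dy":-0.037,"dz":0.0125,"rx":0,"ry":0,"rz":0,"gripper":0.2},{"dx":0.001,"dy":-0.0435,"dz":0.017,"rx":0,"ry":0,"rz":0,"gripper":0.2},{"dx":0.001,"dy":-0.049,"dz":0.0225,"rx":0,"ry":0,"rz":0,"gripper":0.2},{"dx":0.001,"dy":-0.0545,"dz":0.0285,"rx":0,"ry":0,"rz":0,"gripper":0.2},{"dx":0.001,"dy":-0.0545,"dz":0.0285,"rx":0,"ry":0,"rz":0,"gripper":0.2}]' 12
python3 - <<'E'
from h import *
goal(fw(.025,0,.076),LY)
p,d=snap('scene');crop(p,250,160,410,320,4,'pics/s4.png')
E
```

```text
time: 4.7
tool_pos: [0.5743, -0.0186, 0.1322]
tool_rot: [-1.569, -0.0, -1.869]
contact_force: [-3.6, -3.3, 2.0]
opening: 0.0256
t 4.7 d [-0.0006  0.0562 -0.0295] r [-0.002 -0.     0.   ]
```

View pics/s4.png

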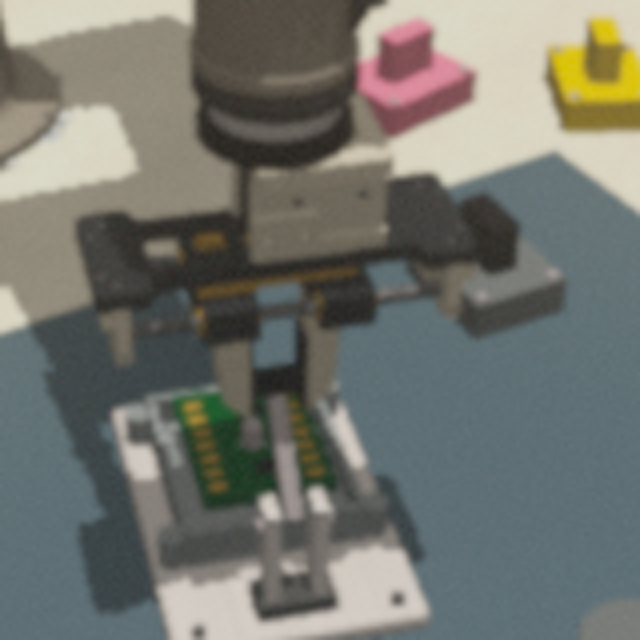

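```bash
python3 -m creep '[{"dx":0,"dy":-0.0045,"dz":0.0065,"rx":0,"ry":0,"rz":0,"gripper":0.2},{"dx":0,"dy":-0.0085,"dz":0.0135,"rx":0,"ry":0,"rz":0,"gripper":0.2},{"dx":0,"dy":-0.0115,"dz":0.0205,"rx":0,"ry":0,"rz":0,"gripper":0.2},{"dx":0,"dy":-0.014,"dz":0.0285,"rx":0,"ry":0,"rz":0,"gripper":0.2},{"dx":0,"dy":-0.0155,"dz":0.036,"rx":0,"ry":0,"rz":0,"gripper":0.2},{"dx":0,"dy":-0.016,"dz":0.044,"rx":0,"ry":0,"rz":0,"gripper":0.2},{"dx":0,"dy":-0.016,"dz":0.052,"rx":0,"ry":0,"rz":0,"gripper":0.2},{"dx":0,"dy":-0.015,"dz":0.0595,"rx":0,"ry":0,"rz":0,"gripper":0.2},{"dx":0,"dy":-0.015,"dz":0.0595,"rx":0,"ry":0,"rz":0,"gripper":0.2},{"dx":0,"dy":-0.015,"dz":0.0595,"rx":0,"ry":0,"rz":0,"gripper":0.2}]'
python3 - <<'E'
from h import *
goal(fw(.025,0,.076),LY)
p,d=snap('scene');crop(p,250,160,410,320,4,'pics/s5.png')
E
```

```text
time: 6.0
tool_pos: [0.6317, -0.0362, 0.1474]
tool_rot: [-1.567, -0.0, -1.869]
contact_force: [0.0, -4.6, 5.3]
opening: 0.0258
t 6.0 d [-0.0006  0.0711 -0.0898] r [-0.004 -0.     0.   ]
```

View pics/s5.png

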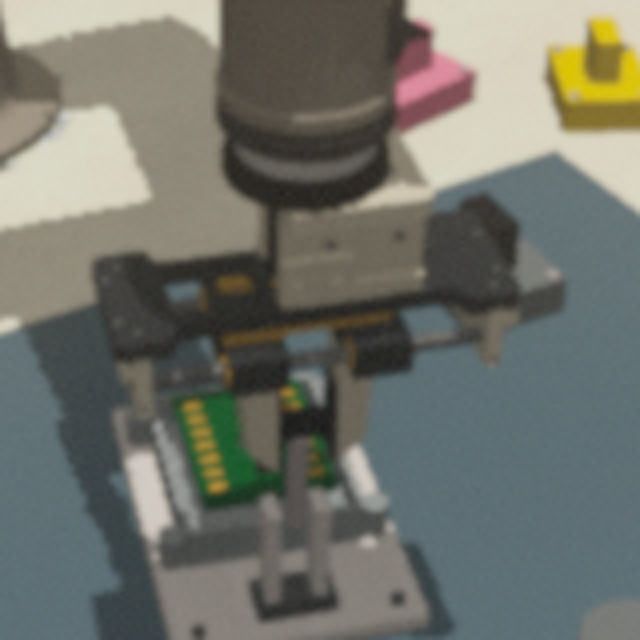

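```bash
python3 -m creep '[{"dx":0,"dy":-0.015,"dz":0.0,"rx":0,"ry":0,"rz":0,"gripper":0.55}]' >/dev/null 2>&1 & 
sleep 0; wait; python3 - <<'E'
from h import *
s=status.observe();print(s['time'],s['tool_pos'],s['opening'],s['contact_force'])
E
```

```text
6.175 [ 0.6301235  -0.03481002  0.16069412] 0.03200178792651424 [-0.30501466  1.03338706 -0.3738291 ]
```

```bash
python3 -m creep '[{"dx":0,"dy":0,"dz":0,"rx":0,"ry":0,"rz":0,"gripper":0.55},{"dx":0,"dy":0,"dz":0,"rx":0,"ry":0,"rz":0,"gripper":0.55},{"dx":0,"dy":-0.04,"dz":0,"rx":0,"ry":0,"rz":0,"gripper":0.55},{"dx":0,"dy":-0.09,"dz":0,"rx":0,"ry":0,"rz":0,"gripper":0.55},{"dx":0,"dy":-0.09,"dz":0,"rx":0,"ry":0,"rz":0,"gripper":0.55}]'
python3 - <<'E'
from h import *
print(goal([.4233,.2360,.16],-.031-np.pi/2))
p,d=snap('scene');crop(p,250,160,410,320,4,'pics/s6.png')
E
```

```text
time: 6.8
tool_pos: [0.6323, -0.0356, 0.2556]
tool_rot: [-1.562, 0.001, -1.869]
contact_force: [0.1, -0.1, -0.4]
opening: 0.0505
t 6.8 d [-0.1982  0.0935 -0.2802] r [-0.008 -0.267 -0.   ]
(array([-0.19815533,  0.09347907, -0.28024036]), array([-8.48610768e-03, -2.66863920e-01, -1.58566393e-04]))
```

View pics/s6.png

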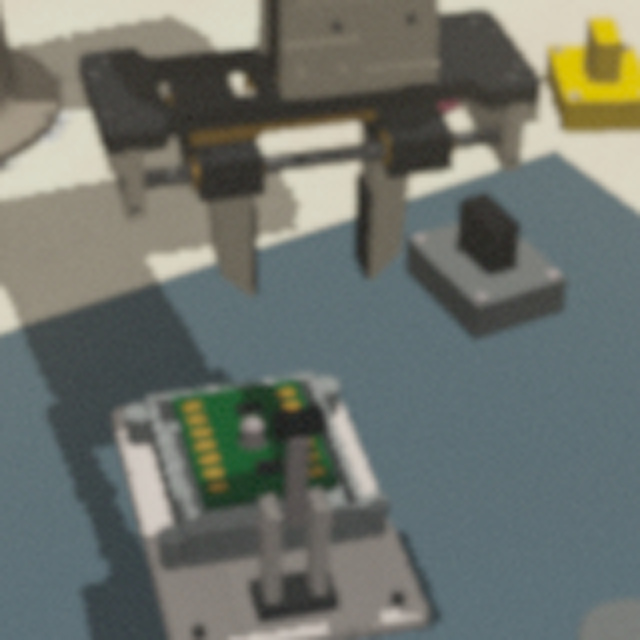

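```bash
python3 -m creep '[{"dx":-0.198,"dy":0,"dz":-0.28,"rx":0,"ry":-0.267,"rz":0,"gripper":0.55},{"dx":-0.198,"dy":0,"dz":-0.28,"rx":0,"ry":-0.267,"rz":0,"gripper":0.55},{"dx":-0.198,"dy":0,"dz":-0.28,"rx":0,"ry":-0.267,"rz":0,"gripper":0.55},{"dx":-0.198,"dy":0,"dz":-0.28,"rx":0,"ry":-0.267,"rz":0,"gripper":0.55},{"dx":-0.198,"dy":0.04,"dz":-0.28,"rx":0,"ry":-0.267,"rz":0,"gripper":0.55},{"dx":-0.198,"dy":0.09,"dz":-0.28,"rx":0,"ry":-0.267,"rz":0,"gripper":0.55},{"dx":-0.198,"dy":0.09,"dz":-0.28,"rx":0,"ry":-0.267,"rz":0,"gripper":0.55},{"dx":-0.198,"dy":0.09,"dz":-0.28,"rx":0,"ry":-0.267,"rz":0,"gripper":0.55},{"dx":-0.198,"dy":0.09,"dz":-0.28,"rx":0,"ry":-0.267,"rz":0,"gripper":0.55}]'
python3 - <<'E'
from h import *
goal([.4233,.2360,.052],-.031-np.pi/2)
p,d=snap('scene');crop(p,330,120,450,260,4,'pics/s7.png')
p,d=snap('top');crop(p,285,160,385,270,5,'pics/t7.png')
cl=cloud('top',d);X=(cl-[*FO,0])@R.from_euler('z',-FY).as_matrix().T
m=(X[...,2]>.1)&(X[...,2]<.17)&(abs(X[...,1])<.03)&(X[...,0]>.05)&(X[...,0]<.16);print(m.sum(),np.median(X[m],0),X[m].min(0),X[m].max(0))
E
```

```text
time: 7.98
tool_pos: [0.4227, 0.2355, 0.1623]
tool_rot: [-1.568, 0.001, -1.603]
contact_force: [0.5, -0.3, 0.7]
opening: 0.0504
t 7.97 d [-0.0005  0.1103  0.0003] r [-0.002 -0.001 -0.001]
94 [0.10427406 0.00043372 0.14935537] [ 0.09693328 -0.01169219  0.1019008 ] [0.11631622 0.01403315 0.15970519]
```

View pics/s7.png

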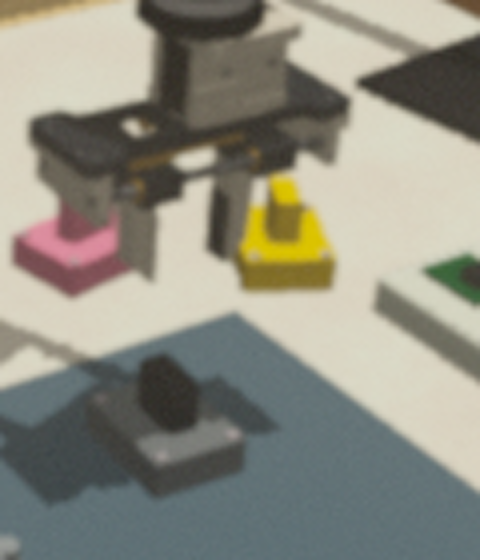

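View pics/t7.png

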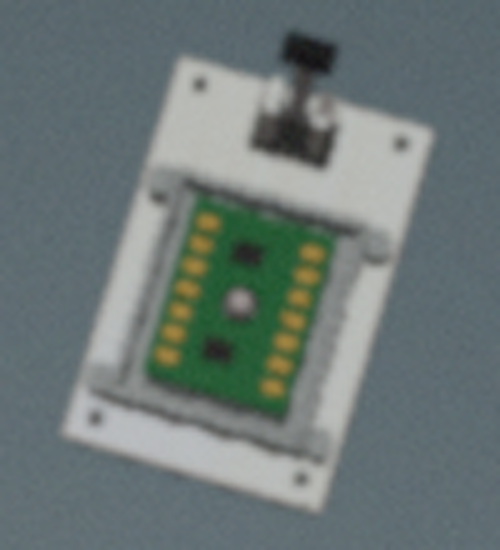

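```bash
python3 -m creep '[{"dx":0,"dy":0.05,"dz":0,"rx":0,"ry":0,"rz":0,"gripper":0.55},{"dx":0,"dy":0.09,"dz":0,"rx":0,"ry":0,"rz":0,"gripper":0.55},{"dx":0,"dy":0.109,"dz":0,"rx":0,"ry":0,"rz":0,"gripper":0.55},{"dx":0,"dy":0.109,"dz":0,"rx":0,"ry":0,"rz":0,"gripper":0.55},{"dx":0,"dy":0.109,"dz":0,"rx":0,"ry":0,"rz":0,"gripper":0.55},{"dx":0,"dy":0.109,"dz":0,"rx":0,"ry":0,"rz":0,"gripper":0.55}]' 10
python3 - <<'E'
from h import *
goal([.4233,.2360,.052],-.031-np.pi/2)
p,d=snap('scene');crop(p,330,120,450,260,4,'pics/s8.png')
E
```

```text
time: 8.82
tool_pos: [0.4219, 0.2361, 0.0534]
tool_rot: [-1.568, 0.001, -1.602]
contact_force: [1.7, 0.3, -0.4]
opening: 0.0508
t 8.82 d [0.0001 0.0014 0.0014] r [-0.002 -0.    -0.001]
```

View pics/s8.png

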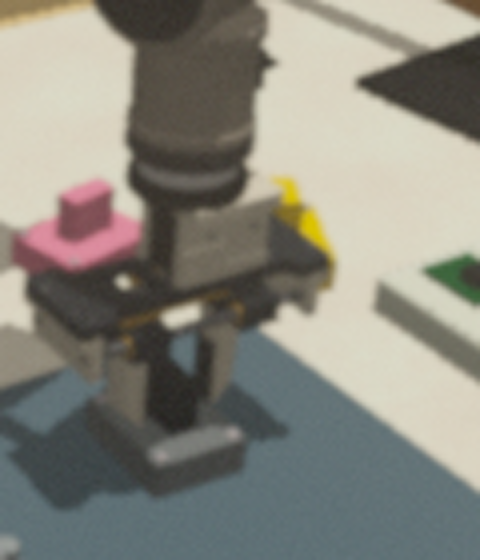

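```bash
python3 -m creep '[{"dx":0,"dy":0,"dz":0,"rx":0,"ry":0,"rz":0,"gripper":0.35},{"dx":0,"dy":0,"dz":0,"rx":0,"ry":0,"rz":0,"gripper":0.15},{"dx":0,"dy":0,"dz":0,"rx":0,"ry":0,"rz":0,"gripper":0.15},{"dx":0,"dy":0,"dz":0,"rx":0,"ry":0,"rz":0,"gripper":0.15},{"dx":0,"dy":0,"dz":0,"rx":0,"ry":0,"rz":0,"gripper":0.15},{"dx":0,"dy":0,"dz":0,"rx":0,"ry":0,"rz":0,"gripper":0.15}]' 45
python3 - <<'E'
from h import *
s=status.observe();print(s['tool_pos'],s['tool_rot'])
goal([.4233,.2360,.16],-.031-np.pi/2)
E
```

```text
time: 9.62
tool_pos: [0.421, 0.2359, 0.0522]
tool_rot: [-1.571, -0.0, -1.602]
contact_force: [0.3, -1.4, 1.2]
opening: 0.0216
[0.4209946  0.23587886 0.05218752] [-1.57088158e+00 -1.69973159e-04 -1.60193727e+00]
t 9.62 d [-0.0002 -0.1078  0.0023] r [ 0. -0.  0.]
```

```bash
python3 -m creep '[{"dx":0,"dy":-0.03,"dz":0,"rx":0,"ry":0,"rz":0,"gripper":0.15},{"dx":0,"dy":-0.07,"dz":0,"rx":0,"ry":0,"rz":0,"gripper":0.15},{"dx":0,"dy":-0.12,"dz":0,"rx":0,"ry":0,"rz":0,"gripper":0.15},{"dx":0,"dy":-0.12,"dz":0,"rx":0,"ry":0,"rz":0,"gripper":0.15},{"dx":0,"dy":-0.12,"dz":0,"rx":0,"ry":0,"rz":0,"gripper":0.15}]'
python3 - <<'E'
from h import *
s=status.observe();print(s['tool_pos'],s['tool_rot'])
goal(fw(-.0023,0,.17),LY)
p,d=snap('scene');crop(p,330,100,450,240,4,'pics/s9.png')
p,d=snap('top');crop(p,190,210,290,310,5,'pics/t9.png');np.savez('t9.npz',p=p,d=d)
E
```

```text
time: 10.25
tool_pos: [0.4201, 0.2356, 0.171]
tool_rot: [-1.573, -0.001, -1.602]
contact_force: [-0.1, -0.0, -4.6]
opening: 0.0216
[0.42012306 0.23562773 0.17103286] [-1.57287017e+00 -8.66493801e-04 -1.60204437e+00]
t 10.25 d [0.2337 0.001  0.1075] r [0.002 0.267 0.001]
```

View pics/s9.png

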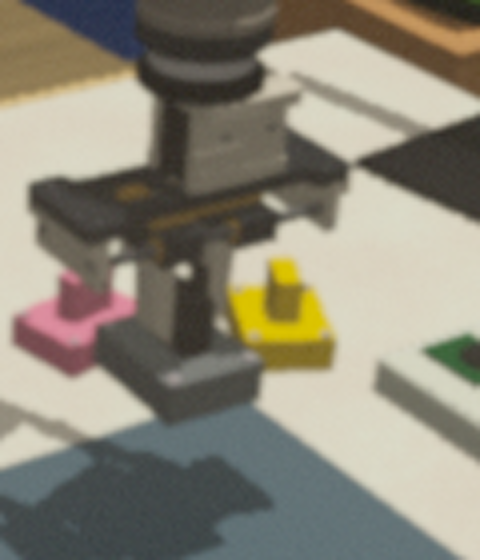

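View pics/t9.png

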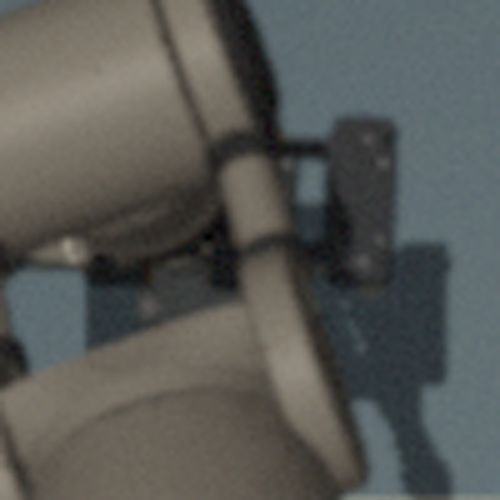

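```bash
python3 -m creep '[{"dx":0.05,"dy":0,"dz":0.023,"rx":0,"ry":0.1,"rz":0,"gripper":0.15},{"dx":0.1,"dy":0,"dz":0.046,"rx":0,"ry":0.2,"rz":0,"gripper":0.15},{"dx":0.15,"dy":0,"dz":0.069,"rx":0,"ry":0.267,"rz":0,"gripper":0.15},{"dx":0.2,"dy":0,"dz":0.092,"rx":0,"ry":0.267,"rz":0,"gripper":0.15},{"dx":0.234,"dy":0,"dz":0.1075,"rx":0,"ry":0.267,"rz":0,"gripper":0.15},{"dx":0.234,"dy":0,"dz":0.1075,"rx":0,"ry":0.267,"rz":0,"gripper":0.15},{"dx":0.234,"dy":0,"dz":0.1075,"rx":0,"ry":0.267,"rz":0,"gripper":0.15},{"dx":0.234,"dy":0.02,"dz":0.1075,"rx":0,"ry":0.267,"rz":0,"gripper":0.15},{"dx":0.234,"dy":0.03,"dz":0.1075,"rx":0,"ry":0.267,"rz":0,"gripper":0.15},{"dx":0.234,"dy":0.03,"dz":0.1075,"rx":0,"ry":0.267,"rz":0,"gripper":0.15},{"dx":0.234,"dy":0.03,"dz":0.1075,"rx":0,"ry":0.267,"rz":0,"gripper":0.15}]'
python3 - <<'E'
from h import *
s=status.observe();print(s['tool_pos'],s['tool_rot'])
goal(fw(-.0023,0,.115),LY)
p,d=snap('scene');np.savez('s10.npz',p=p,d=d);crop(p,270,200,370,300,6,'pics/s10.png')
p,d=snap('top');crop(p,270,150,390,270,5,'pics/t10.png');np.savez('t10.npz',p=p,d=d)
E
```

```text
time: 11.72
tool_pos: [0.5214, -0.0009, 0.1426]
tool_rot: [-1.57, 0.0, -1.868]
contact_force: [0.2, -0.6, -3.5]
opening: 0.0215
[ 0.52141054 -0.00093575  0.14263811] [-1.57009110e+00  8.52685828e-05 -1.86836455e+00]
t 11.72 d [ 0.0007  0.0276 -0.001 ] r [-0.001  0.    -0.   ]
```

View pics/s10.png

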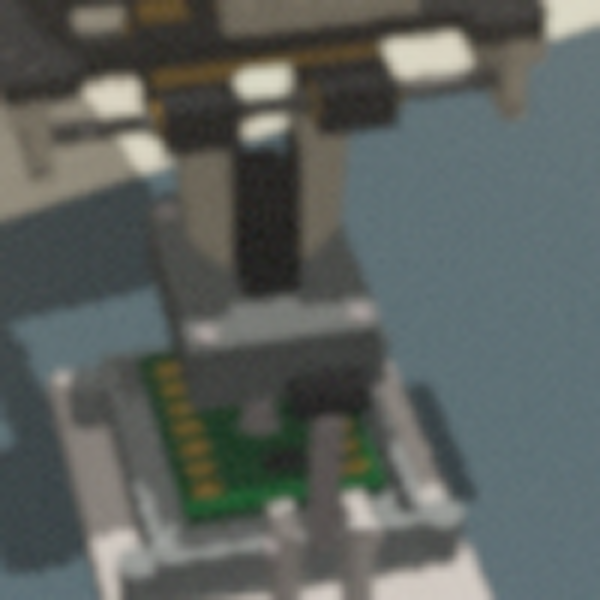

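View pics/t10.png

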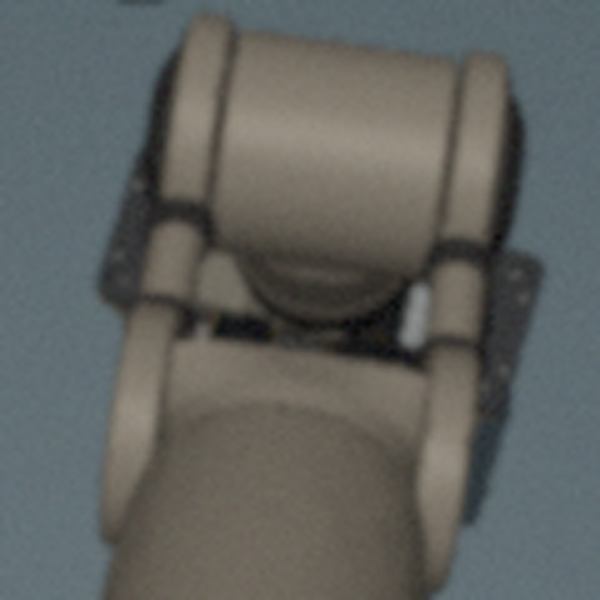

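```bash
python3 - <<'E'
from h import *
p=np.load('s10.npz')['p'];S=8;x0,y0,x1,y1=285,215,355,285
im=cv2.resize(p[y0:y1,x0:x1,::-1],None,fx=S,fy=S,interpolation=cv2.INTER_CUBIC)
pos=np.array([.5214,-.0009,.1426]);Rz=R.from_euler('z',FY)
def line(P,col):
    q=((proj('scene',P)-[x0,y0]+.5)*S-.5).astype(np.int32);cv2.polylines(im,[q],False,col,1)
o=pos+Rz.apply([.0023,0,-.052])
B=np.array([[.045,.035],[.045,-.035],[-.045,-.035],[-.045,.035],[.045,.035]])
for z in(0,.028): line(o+Rz.apply(np.c_[B,np.full(5,z)]),(0,0,255))
G=B*[22/45,11/35]
line(o+Rz.apply(np.c_[G,np.full(5,.066)]),(0,255,255));line(o+Rz.apply(np.c_[G,np.full(5,.028)]),(0,255,255))
a=np.linspace(0,6.3,20)
line(fw(0,0,.058)+np.c_[.0035*np.cos(a),.0035*np.sin(a),0*a],(255,0,0));line(fw(0,0,.0555)+np.c_[.006*np.cos(a),.006*np.sin(a),0*a],(255,0,0))
bed=np.array([[48,38],[48,-38],[-48,-38],[-48,38],[48,38]])/1000
line(np.array([fw(x,y,.045) for x,y in bed]),(255,255,0))
base=np.array([[126,70],[126,-70],[-86,-70],[-86,70],[126,70]])/1000
line(np.array([fw(x,y,.012) for x,y in base]),(255,0,255))
cv2.imwrite('pics/ov10.png',im)
E
```

```text
(no output)
```

View pics/ov10.png

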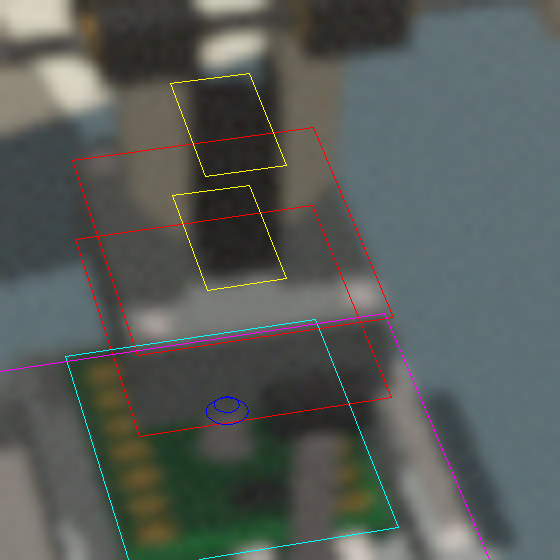

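```bash
python3 - <<'E'
from h import *
im0=cv2.imread('pics/s6.png');S=8;X0,Y0=250,160
x0,y0=285,240
im=cv2.resize(im0[(y0-Y0)*4:(y0-Y0+70)*4,(x0-X0)*4:(x0-X0+70)*4],None,fx=2,fy=2,interpolation=cv2.INTER_CUBIC)
raw=im.copy()
def line(P,col):
    q=((proj('scene',P)-[x0,y0]+.5)*S-.5).astype(np.int32);cv2.polylines(im,[q],False,col,1)
a=np.linspace(0,6.3,20)
line(fw(0,0,.058)+np.c_[.0035*np.cos(a),.0035*np.sin(a),0*a],(255,0,0));line(fw(0,0,.0555)+np.c_[.006*np.cos(a),.006*np.sin(a),0*a],(255,0,0));line(fw(0,0,.045)+np.c_[.006*np.cos(a),.006*np.sin(a),0*a],(255,0,0))
bed=np.array([[48,38],[48,-38],[-48,-38],[-48,38],[48,38]])/1000
line(np.array([fw(x,y,.045) for x,y in bed]),(0,0,255))
cv2.imwrite('pics/ov6.png',np.hstack([im[:,:400],raw[:,:400]]))
E
```

```text
(no output)
```

View pics/ov6.png

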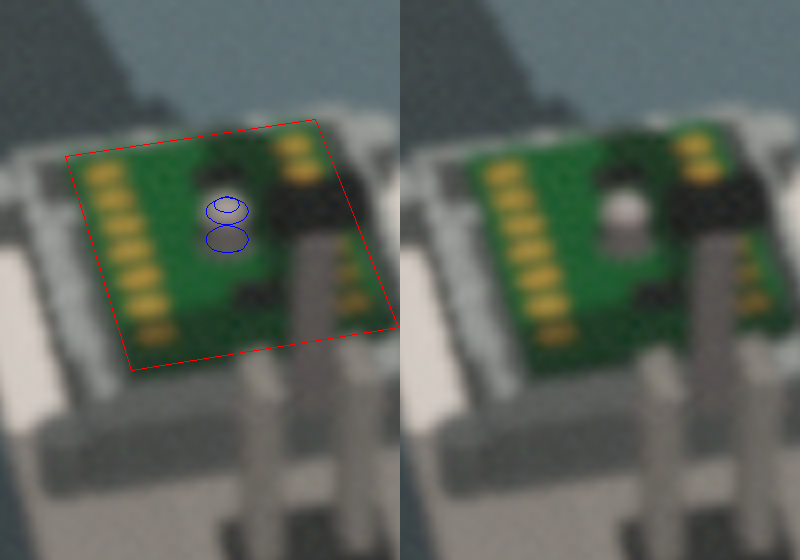

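```bash
python3 - <<'E'
from h import *
S=8
def ov(p,x0,y0,o,yaw,f):
    im=cv2.resize(p[y0:y0+70,x0:x0+50,::-1],None,fx=S,fy=S,interpolation=cv2.INTER_CUBIC);raw=im.copy();Rz=R.from_euler('z',yaw)
    def line(P,col):
        q=((proj('scene',P)-[x0,y0]+.5)*S-.5).round().astype(np.int32);cv2.polylines(im,[q],False,col,1)
    B=np.array([[.045,.035],[.045,-.035],[-.045,-.035],[-.045,.035],[.045,.035]])
    for z in(0,.028): line(o+Rz.apply(np.c_[B,np.full(5,z)]),(0,0,255))
    G=B*[22/45,11/35]
    for z in(.066,.028): line(o+Rz.apply(np.c_[G,np.full(5,z)]),(0,255,255))
    cv2.imwrite(f,np.hstack([im,raw]))
ov(np.load('scene0.npz')['p'],347,200,np.array([.4233,.236,0]),-.031,'pics/ovc0.png')
p=np.load('s10.npz')['p'];ov(p,290,215,np.array([.5214,-.0009,.1426])+R.from_euler('z',FY).apply([-.001,.002,-.050]),FY,'pics/ovc10.png')
E
```

```text
(no output)
```

View pics/ovc0.png

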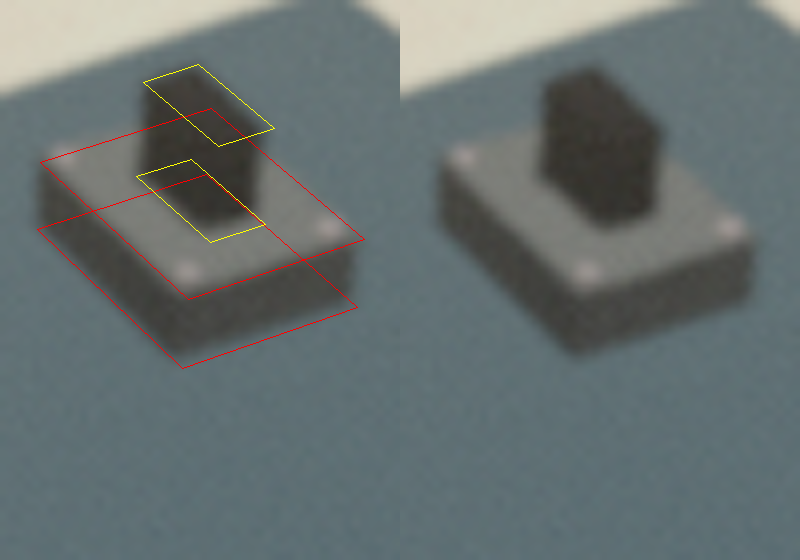

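View pics/ovc10.png

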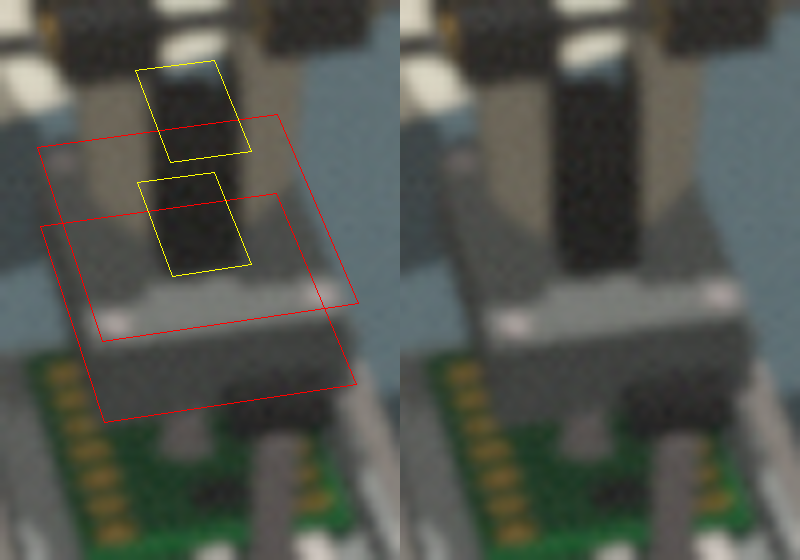

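```bash
python3 - <<'E'
from h import *
from scipy.optimize import least_squares
f=lambda a,x0,y0,s:(np.array(a,float)+.5)/s-.5+[x0,y0]
P=pz('top',f([(155,130),(333,134),(315,373),(137,368)],210,230,8),.0285)
print('rivets top mean',P.mean(0)); C=P.mean(0)
yaw=np.arctan2(*( (P[0]+P[1]-P[2]-P[3])[1::-1] ));print('yaw',yaw)
L=R.from_euler('z',-yaw).apply(P-C);print((L*1000).round(1)[:, :2].tolist())
def load(fn,boxes):
    im=np.load(fn)['p'].astype(float).mean(2)
    out=[]
    for u,v in boxes:
        u,v=int(round(u)),int(round(v));w=im[v-3:v+4,u-3:u+4];w=np.clip(w-np.percentile(w,70),0,None);yy,xx=np.mgrid[-3:4,-3:4]
        out.append([u+(w*xx).sum()/w.sum(),v+(w*yy).sum()/w.sum()])
    return np.array(out)
a0=load('scene0.npz',f([(62,157),(188,271),(330,228)],347,200,8))
print('scene0 rivets',a0.round(2).tolist(),pz('scene',a0,.0285).round(4).tolist())
a1=load('s10.npz',f([(116,324),(322,291)],290,215,8));print('s10',a1.round(2).tolist())
Q=pz('scene',a1,.1426-.052+.0285);print(Q.round(4))
X=R.from_euler('z',-FY).apply(Q-[.5214,-.0009,0]);print('in tool/fixture frame rel TCP mm',(X*1000).round(1)[:,:2])
E
```

```text
rivets top mean [0.42355432 0.23675667 0.0285    ]
yaw -0.05804342964494537
[[37.4, 28.6], [39.2, -28.6], [-37.5, -28.4], [-39.1, 28.4]]
scene0 rivets [[354.92, 219.04], [370.06, 233.14], [387.46, 227.82]] [[0.3795, 0.2118, 0.0285], [0.4541, 0.209, 0.0285], [0.4577, 0.263, 0.0285]]
s10 [[304.07, 255.0], [329.51, 251.41]]
[[ 0.5476 -0.0378  0.1191]
 [ 0.5645  0.0155  0.1191]]
in tool/fixture frame rel TCP mm [[ 35.9 -27.5]
 [ 36.4  28.4]]
```

```bash
python3 - <<'E'
from h import *
f=lambda a,x0,y0,s:(np.array(a,float)+.5)/s-.5+[x0,y0]
fr=lambda P:(R.from_euler('z',-FY).apply(P-[*FO,0])*1000).round(1)[:,:2].tolist()
print('holes top',fr(pz('top',f([(200,84),(400,144),(95,418),(300,479)],285,160,5),.012)))
print('holes scene',fr(pz('scene',f([(397,548),(148,590)],270,200,5),.012)))
print('pin scene',fr(pz('scene',f([(225,205)],285,240,8),.057)))
# other bench objects: board centres etc via mat corners: left edge corners of mat
print('mat corner TL/TR? top',pz('top',[(188,103),(471,103),(479,308),(182,308)],0).round(4).tolist())
print('scene mat', pz('scene',[(540,308),(392,199),(127,287)],0).round(4).tolist())
E
python3 - <<'E'
from h import *
p=np.load('scene0.npz')['p'];crop(p,340,180,440,260,8,'pics/sc.png')
E
```

```text
holes top [[115.1, 55.4], [114.3, -54.4], [-70.9, 56.0], [-70.7, -54.2]]
holes scene [[110.2, 55.1], [109.6, -55.2]]
pin scene [[-1.1, -0.3]]
mat corner TL/TR? top [[0.8647, 0.3916, 0.0], [0.8604, -0.3868, 0.0], [0.302, -0.379, 0.0], [0.3048, 0.3869, 0.0]]
scene mat [[0.8479, 0.3942, 0.0], [0.3119, 0.3945, 0.0], [0.311, -0.3823, 0.0]]
```

View pics/sc.png

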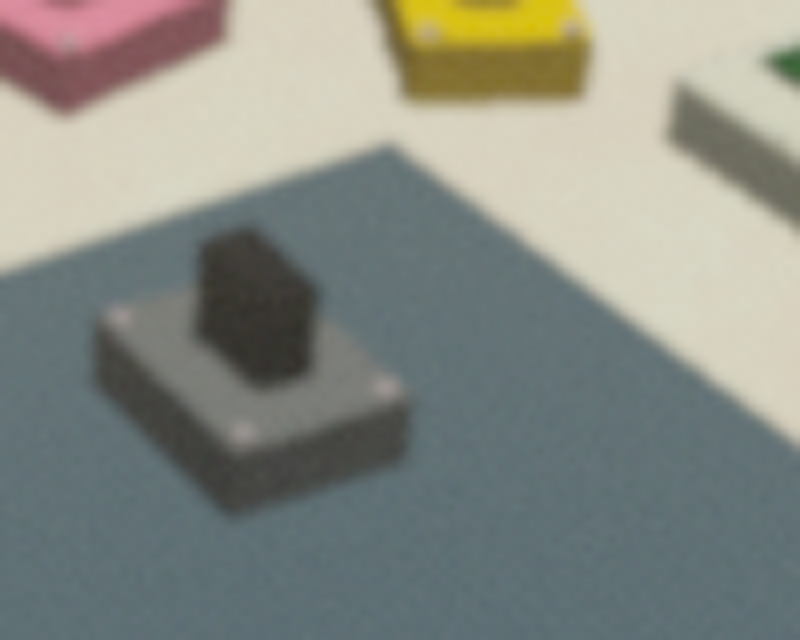

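```bash
python3 -m creep '[{"dx":0.001,"dy":0.01,"dz":0,"rx":0,"ry":0,"rz":0,"gripper":0.15},{"dx":0.001,"dy":0.02,"dz":0,"rx":0,"ry":0,"rz":0,"gripper":0.15},{"dx":0.001,"dy":0.025,"dz":0,"rx":0,"ry":0,"rz":0,"gripper":0.15},{"dx":0.001,"dy":0.03,"dz":0,"rx":0,"ry":0,"rz":0,"gripper":0.15},{"dx":0.001,"dy":0.033,"dz":0,"rx":0,"ry":0,"rz":0,"gripper":0.15},{"dx":0.001,"dy":0.035,"dz":0,"rx":0,"ry":0,"rz":0,"gripper":0.15},{"dx":0.001,"dy":0.035,"dz":0,"rx":0,"ry":0,"rz":0,"gripper":0.15},{"dx":0.001,"dy":0.035,"dz":0,"rx":0,"ry":0,"rz":0,"gripper":0.15}]' 55
python3 - <<'E'
from h import *
s=status.observe();print(s['tool_pos'],s['tool_rot'],s['torque'])
goal(fw(-.0012,-.0003,.108),LY)
p,d=snap('scene');np.savez('s11.npz',p=p,d=d);crop(p,270,200,370,300,6,'pics/s11.png')
E
```

```text
time: 12.82
tool_pos: [0.521, -0.0023, 0.1074]
tool_rot: [-1.57, -0.0, -1.869]
contact_force: [0.1, -0.1, -2.9]
opening: 0.0219
[ 0.52099919 -0.00227966  0.107386  ] [-1.57038933e+00 -2.19751273e-05 -1.86900334e+00] [0.04975127 0.02165291 0.01571442]
t 12.82 d [-0.0004 -0.0006  0.0002] r [-0. -0.  0.]
```

View pics/s11.png

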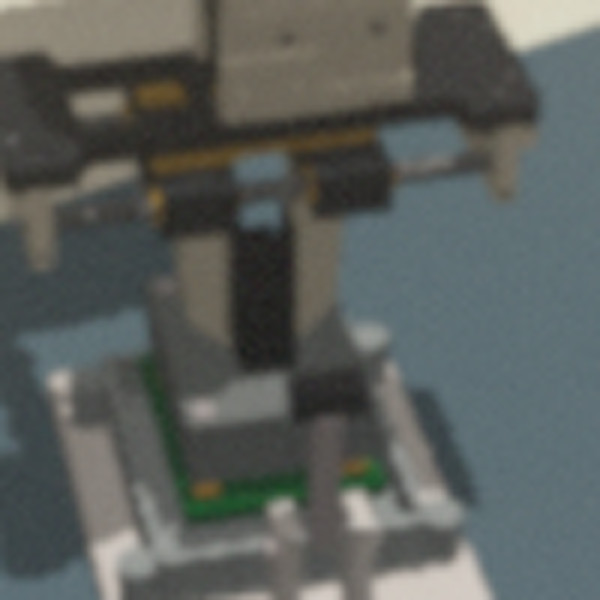

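```bash
python3 -m creep '[{"dx":0,"dy":0.0015,"dz":0,"rx":0,"ry":0,"rz":0,"gripper":0.15},{"dx":0,"dy":0.003,"dz":0,"rx":0,"ry":0,"rz":0,"gripper":0.15},{"dx":0,"dy":0.0045,"dz":0,"rx":0,"ry":0,"rz":0,"gripper":0.15},{"dx":0,"dy":0.006,"dz":0,"rx":0,"ry":0,"rz":0,"gripper":0.15},{"dx":0,"dy":0.006,"dz":0,"rx":0,"ry":0,"rz":0,"gripper":0.15}]'
python3 - <<'E'
from h import *
s=status.observe();print(s['tool_pos'],s['tool_rot'],s['torque'])
goal(fw(-.0012,-.0003,.108),LY)
E
```

```text
time: 13.5
tool_pos: [0.5209, -0.0023, 0.101]
tool_rot: [-1.571, -0.0, -1.869]
contact_force: [-0.4, 0.5, -3.0]
opening: 0.022
[ 0.52087583 -0.002268    0.10104797] [-1.57089486e+00 -8.50171298e-05 -1.86900346e+00] [ 0.01815206  0.00044628 -0.00044064]
t 13.5 d [-0.0004 -0.007   0.0003] r [ 0. -0.  0.]
```

```bash
python3 -m creep '[{"dx":0,"dy":0.0015,"dz":0,"rx":0,"ry":0,"rz":0,"gripper":0.15},{"dx":0,"dy":0.003,"dz":0,"rx":0,"ry":0,"rz":0,"gripper":0.15},{"dx":0,"dy":0.0045,"dz":0,"rx":0,"ry":0,"rz":0,"gripper":0.15},{"dx":0,"dy":0.006,"dz":0,"rx":0,"ry":0,"rz":0,"gripper":0.15},{"dx":0,"dy":0.006,"dz":0,"rx":0,"ry":0,"rz":0,"gripper":0.15},{"dx":0,"dy":0.006,"dz":0,"rx":0,"ry":0,"rz":0,"gripper":0.15}]' 60
python3 - <<'E'
from h import *
s=status.observe();print(s['tool_pos'],s['tool_rot'],s['torque'])
E
```

```text
time: 14.25
tool_pos: [0.5209, -0.0023, 0.0955]
tool_rot: [-1.57, -0.0, -1.869]
contact_force: [-2.8, -0.3, 4.2]
opening: 0.0214
[ 0.52094205 -0.00227872  0.09554123] [-1.57039789e+00 -5.16577190e-05 -1.86898331e+00] [ 0.13372444  0.41985626 -0.0242542 ]
```

```bash
python3 -m creep '[{"dx":0,"dy":0.0015,"dz":0,"rx":0,"ry":0,"rz":0,"gripper":0.15},{"dx":0,"dy":0.003,"dz":0,"rx":0,"ry":0,"rz":0,"gripper":0.15},{"dx":0,"dy":0.004,"dz":0,"rx":0,"ry":0,"rz":0,"gripper":0.15},{"dx":0,"dy":0.004,"dz":0,"rx":0,"ry":0,"rz":0,"gripper":0.15},{"dx":0,"dy":0.004,"dz":0,"rx":0,"ry":0,"rz":0,"gripper":0.15}]' 60
python3 - <<'E'
from h import *
s=status.observe();print(s['tool_pos'],s['tool_rot'],s['torque'])
E
```

```text
time: 14.88
tool_pos: [0.521, -0.0023, 0.0918]
tool_rot: [-1.57, -0.0, -1.869]
contact_force: [-3.4, 0.9, 9.4]
opening: 0.0217
[ 0.52097897 -0.00227707  0.0918081 ] [-1.57020410e+00 -2.66661769e-05 -1.86892698e+00] [0.05542396 0.67881144 0.04081763]
```

```bash
python3 -m creep '[{"dx":0,"dy":0.001,"dz":0,"rx":0,"ry":0,"rz":0,"gripper":0.15},{"dx":0,"dy":0.002,"dz":0,"rx":0,"ry":0,"rz":0,"gripper":0.15},{"dx":0,"dy":0.002,"dz":0,"rx":0,"ry":0,"rz":0,"gripper":0.15},{"dx":0,"dy":0.002,"dz":0,"rx":0,"ry":0,"rz":0,"gripper":0.15}]' 60
python3 - <<'E'
from h import *
s=status.observe();print(s['tool_pos'],s['tool_rot'],s['torque'])
E
```

```text
time: 15.38
tool_pos: [0.521, -0.0023, 0.0911]
tool_rot: [-1.569, 0.0, -1.869]
contact_force: [-7.0, 0.8, 19.9]
opening: 0.0217
[ 0.52103056 -0.00227643  0.09113062] [-1.56938343e+00  5.98946542e-06 -1.86879986e+00] [ 1.40599108e-01  1.42127201e+00 -7.20171522e-04]
```

```bash
python3 -m creep '[{"dx":0,"dy":0.0005,"dz":-0.001,"rx":0,"ry":0,"rz":0,"gripper":0.15},{"dx":0,"dy":0.0005,"dz":-0.001,"rx":0,"ry":0,"rz":0,"gripper":0.15},{"dx":0,"dy":0.0005,"dz":-0.001,"rx":0,"ry":0,"rz":0,"gripper":0.15},{"dx":0,"dy":0.0005,"dz":-0.001,"rx":0,"ry":0,"rz":0,"gripper":0.15}]' 60
python3 - <<'E'
from h import *
s=status.observe();print(s['tool_pos'],s['tool_rot'],s['torque'])
p,d=snap('scene');cv2.imwrite('pics/s15f.png',p[:,:,::-1]);crop(p,270,200,370,300,6,'pics/s15.png')
p,d=snap('top');cv2.imwrite('pics/t15.png',p[:,:,::-1])
E
```

```text
time: 15.88
tool_pos: [0.521, -0.0023, 0.0911]
tool_rot: [-1.567, 0.0, -1.869]
contact_force: [-6.0, 0.0, 21.6]
opening: 0.0218
[ 0.52097815 -0.00225946  0.09114766] [-1.56710711e+00  1.69258783e-04 -1.86889303e+00] [0.01568618 1.23084112 0.00866843]
```

View pics/s15.png

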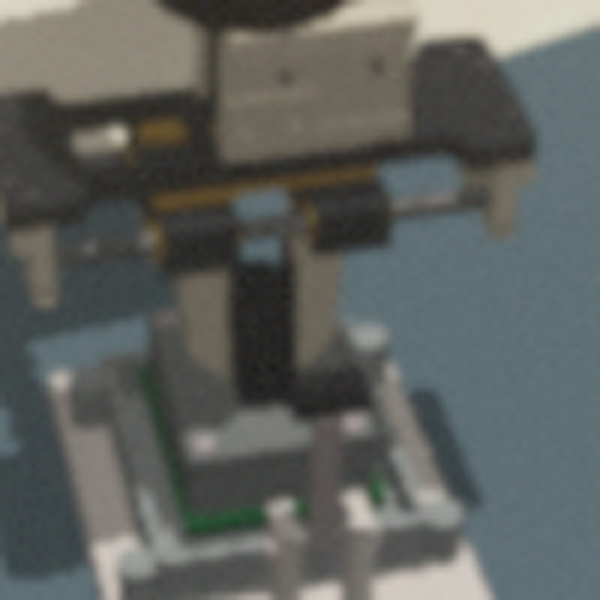

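View pics/t15.png

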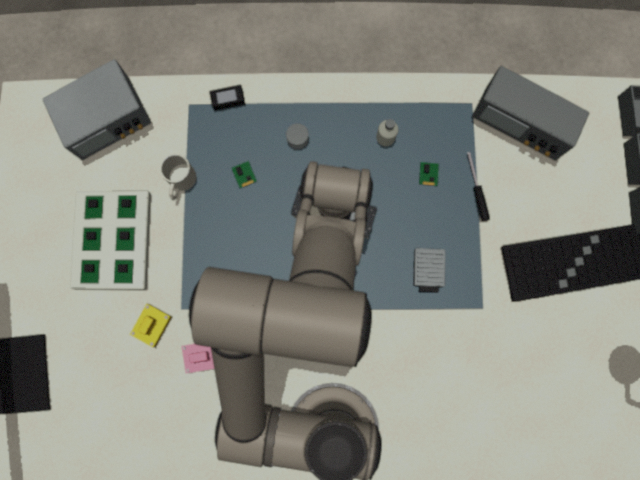

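View pics/s15f.png

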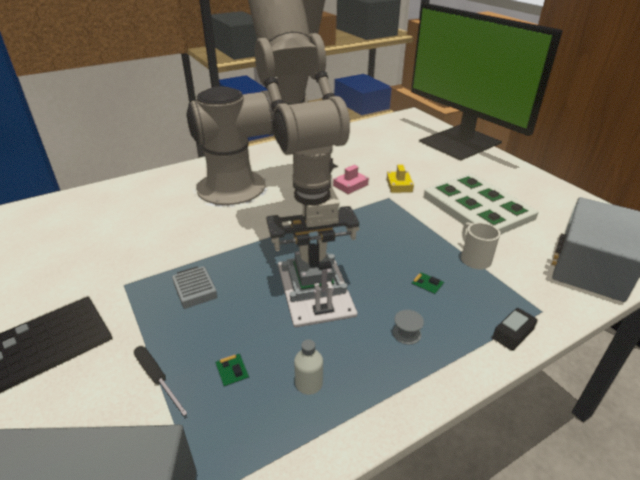

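```bash
python3 -m creep '[{"dx":0,"dy":0,"dz":0.001,"rx":0,"ry":0,"rz":0,"gripper":0.15},{"dx":0,"dy":0,"dz":0.001,"rx":0,"ry":0,"rz":0,"gripper":0.15},{"dx":0,"dy":0,"dz":0.001,"rx":0,"ry":0,"rz":0,"gripper":0.15},{"dx":0,"dy":0,"dz":0.001,"rx":0,"ry":0,"rz":0,"gripper":0.15},{"dx":0,"dy":0,"dz":0.001,"rx":0,"ry":0,"rz":0,"gripper":0.15},{"dx":0,"dy":0,"dz":0.001,"rx":0,"ry":0,"rz":0,"gripper":0.15}]' 60
python3 - <<'E'
from h import *
s=status.observe();print(s['tool_pos'],s['tool_rot'],s['torque'])
E
```

```text
time: 16.73
tool_pos: [0.521, -0.0023, 0.0911]
tool_rot: [-1.569, -0.0, -1.869]
contact_force: [-8.2, 1.0, 24.7]
opening: 0.0215
[ 0.52104915 -0.00229062  0.09111952] [-1.56907746e+00 -9.51796567e-06 -1.86877153e+00] [ 0.14746101  1.662088   -0.00514232]
```

```bash
python3 - <<'E'
from h import *
robot.hand_in();s=status.observe();print(s['time'],s['tool_pos'],s['contact_force'],s['opening'])
E
```

```text
the job is handed in; nothing more can be done
the job is handed in; nothing more can be done
```

The job is handed in at about 17 s of the 64 s allowed. The lever is up, and the cover is on the pin. The gripper is still on the cover's grip, pressing it fully down.

- **Lever:** I pinched the cross-bar by its ends and swung it up to about 1.75 rad. I began lifting away before the jaws had fully opened, so it came back slightly. Depth points put it at roughly 1.65 rad, just past upright and clear of the cover.
- **Cover:** I picked it up by the black grip, turned it to the fixture's angle and lowered it over the pin. There was no sign of jamming on the way down.
- **Press:** The last 2 mm of commanded travel moved the tool only 0.7 mm, while the force rose from 9 N to 20 N. This means the bed is at its stop. The tool height of 91.1 mm is what a full 6 mm of travel with no slip in the grip gives. At the end it was pressing down at about 25 N with the grip set to 60 N.

**Checks that were not clean:**
- A sideways force of about 8 N remained at the end. I tried to relieve it with a 1 mm shift, but that tilted the tool slightly, so I undid it. The final tilt reading was about 2 mrad.
- The scene camera read positions about 5 mm off from the top camera along the fixture's x. I went with the top camera and what I felt in the grasp, and the fit bore that out.
- The top camera's view of the seated cover was blocked by the arm. In the scene camera the cover looks flat and square, and nothing else on the bench appears to have moved.

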